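# Uncover the sharpening stone

### The job

Uncover the sharpening stone: press the snap tab at the end of its case down until it is fully in, then push the released cover straight out over the tab, without flinging it, until it is completely off the case and lies flat on the bench. Only press and push: do not pick the cover up or tip it over, and leave the jar, the mallet and the knife alone.

Things in the scene. Friction and masses are not known exactly. Their poses are not given: they have to be found in the camera images.
- case: Low black stone case, fixed to the bench. Deck 84 mm wide (y), 10 mm high, from x -64 to +86 mm, then a ramp down to the bench at x +106. Origin: on the bench below the centre of the cover's seat, z up, x the way the cover slides out, to tab and ramp. Side rails and rear stops, 6 mm high, let the cover slide only to +x. The stone (92 x 44 mm, top 32 mm above the bench) is fixed under it.
- ramp_foot (a point): Middle of the lower end of the ramp, on the bench, at x = +106 mm of the case.
- tab_top (a point): Centre of the top of the snap tab, a grey block 24 (case x) by 36 mm (y) with thumb ridges, on the deck 3 mm in front of the cover. It stands 11 mm above the deck and blocks the cover. Pressed straight down 9 mm it stops 2 mm above the deck and stays there (no spring return); the cover then passes over it. Moves with the tab; axes as the case's.
- tab (a joint): How far the snap tab is pressed down, in m: 0 is fully up, 0.009 fully in. It starts between 0 and 0.0015, takes about 6 N to move, and stays where it is left. The cover is blocked below about 0.006.
- cover: Loose grey plastic cover, about 130 g: roof, side walls, front wall (at the tab), open at the rear; 110 (x) by 66 mm (y), roof 36 mm above its underside. Starts over the stone, axes as the case's. Origin: centre of its underside, 10 mm above the bench on its seat, 0 flat on the bench. Its rear edge clears the ramp foot after 161 mm along x; it tips a little and sinks 10 mm as it leaves.
- cover_rib (a point): Middle of the upper edge of the upright push rib across the cover's roof: 6 mm thick (x), 50 mm wide (y), 18 mm high above the roof, 30 mm behind the cover's centre (-x). Push against its rear face, 3 mm behind this point; 22 mm of flat roof lie behind it.
- jar: Bystander: closed amber glass jar with a black lid, 60 mm across, 80 mm tall, standing to the robot's right. Origin at the centre of its underside.
- mallet: Bystander: white plastic mallet standing on its head (60 mm across, 70 mm tall), wooden handle up, 155 mm tall, to the robot's left. Origin at the centre of its underside.
- knife: Bystander: small carving knife lying flat to the robot's left, 135 mm long with a 13 mm square wooden handle. Origin: underside of the handle's middle, x towards the blade.

How it is judged:
On the way, in this order (a step that is already met when the one before it is completed fails the run):
1. the snap tab is pressed in while the cover is still on its seat (value of joint tab above 0.0075 m and x of cover in the frame of case below 0.012 m), for 0.1 s.
2. the cover has slid out of the case (x of cover in the frame of case above 0.156 m), for 0.1 s.
At the end, for the whole second after the job is handed in: The tab is still in (over 6.5 mm), the cover is at least 156 mm out along the case's x axis, so wholly off the deck and ramp, and lies flat on the bench (underside within 4 mm, tilt under 0.05 rad), at rest (value of joint tab above 0.0065 m and x of cover in the frame of case above 0.156 m and height (world z) of cover below 0.004 m and angle between cover's own z axis and vertical below 0.05 rad and linear speed of cover below 0.01 m/s); the robot touches nothing.
It fails at once if the cover is lifted (its underside more than 8 mm above the deck) (height (world z) of cover above 0.018 m).
It fails at once if the cover is tipped over (angle between cover's own z axis and vertical above 0.4 rad).
It fails at once if the cover is flung (linear speed of cover above 0.7 m/s).
It fails at once if a bystander is disturbed (over 20 mm) (distance of any of jar, mallet, knife from where it was at the start of the episode above 0.02 m).
It also fails if it takes over 38 s, if anything falls off the work surface, if the arm or the gripper's body presses on something with over 40 N, if the wrist force passes 120 N, or if a joint passes its speed limit or range.

### The arm

A 6-joint arm with a two-finger parallel gripper is mounted at the origin on the work surface. World frame = base frame: x ahead of the robot, y to its left, z up, the work surface at z = 0. Lengths are in m, angles in rad, forces in N, time in s.
With the tool pointing down it reaches from about 0.375 to 0.9 m from the base axis. Payload 3.1 kg.
Tool frame: the origin (TCP) lies on the mounting face of the last link; the fingertips stand 182 mm ahead of it and the grasp point (between the pads) lies 164 mm ahead of it; z points along the fingers, y is the direction in which the jaws open and shut (so a half turn about z gives the same grasp; the last joint's range is limited). The gripper opens to 87 mm and grips with 3 to 60 N. Pads are 19 mm wide; open, the fingers measure 117 mm over their backs; the gripper's body (75 mm by 190 mm) begins 51 mm behind the grasp point.
Start: joints at [-1.405, 0.527, 1.433, -0, 1.181, -0.178], TCP at [0.211, -0.588, 0.405] pointing down, gripper open.
Joint ranges: [-3.08, 3.08], [-0.75, 2.2], [0.22, 2.44], [-1.43, 4.57], [0, 2.65], [-2.85, 2.85]. Speed limits (rad/s): [2.79, 2.79, 3.14, 3.14, 3.14, 3.14].

### API

Orientations are given as a unit quaternion [x, y, z, w].
In Python, from rig import robot, camera, camera_model gives the robot as it stands.
- The arm moves only by the tool drive_tool, never from a script. Its argument "plan" is a list that holds one entry, the list of rows, each a list of 6 numbers: the shift along the world's x, y, z in units of 2.5 cm (1.0 is 2.5 cm), then the turn, a rotation vector about the world's x, y, z in units of 6 degrees (1.0 is 6 degrees). A call has 1 to 8 rows; each row shifts and turns the commanded pose from where the row before left it; what a row does not reach is not made up. A row lasts 1/8 s, in which the tool goes at most 62.5 mm and 10.7 degrees, less where a joint would pass 70% of its speed; a pose out of reach is approached as far as the arm can. A call with a number of a shift or a turn outside -1 to 1 is refused whole. A call with a gripper value outside its range is refused whole. "grip" is the closure, from 0 (fully open) to 1 (shut), set as the call begins (left out, the last holds). The fingers move at their own pace and stop on an object; "force" is the grip in N (left out, the last holds). Time passes only in rows, so rows that do not move let the fingers close. It gives the time, the measured TCP pose, the force and the opening at its end, in the units of the state.
- robot.get_obs(): the state, without advancing time (a new reading comes with each control period).
- camera(name): name is "scene" or "top" or "wrist"; returns the picture (384x512x3 uint8, red, green, blue); there is no depth.
- camera_model(name): a dict with "K" (3x3 intrinsics, pixels), "world_to_cam" (4x4, takes a point from world to camera coordinates); the wrist camera has in their place "tool_from_camera" (4x4, takes a point from camera to tool coordinates, whose origin is the TCP and whose axes are the flange's). Camera axes: x right, y up, looking along -z (the intrinsics and any distortion apply to the point x, -y, -z); pixel columns grow to the right and rows downward; lengths in m; the calibration is good to about 2 mm. The wrist camera is an equidistant fisheye: a pixel r from the principal point sees the ray r / f radians off the axis. A picture is of the moment at which its call begins: read the wrist's pose just before it. camera_model takes no time and is no camera call.
- robot.hand_in(): hands the job in, once; it reports no verdict.
The state is a dict: "time": time; "q": joint angles; "joint_velocities": joint speeds; "joint_torque": joint torques, N m; "position": TCP position; "tool_rot": TCP orientation; "ft_force": force on the tool from outside, world axes, zero at the start; "moment": the same for the moment, N m; "grip_width": finger opening in m.
Only numpy, scipy, OpenCV 4.12 (cv2) and the standard library are available. Lean on these libraries where they do the work, as an engineer would, in place of code of your own. Each camera call takes 0.05 s, during which the arm holds its last target.

## Working session

There is one attempt and no reset: what is moved stays moved. The work goes in short steps, Python scripts to look and compute and a tool call to move; the robot and the scene stay as the last step left them, time stands still between calls to the robot, and variables do not carry over. Pictures are saved under pics/ and viewed, and the job is handed in when it is done.

Besides the shell and the picture viewer there is one more tool, called after "Emit:" in YAML: its name, and indented under it one key for each argument. drive_tool: Moves the arm, as the interface text tells. Shifts and turns lie within -1 to 1; 1 stands for 2.5 cm of shift or 6 degrees of turn. Its arguments: {"type":"object","properties":{"plan":{"type":"array","items":{"type":"array","items":{"type":"array","items":{"type":"number","minimum":-1,"maximum":1}}}},"grip":{"type":"number"},"force":{"type":"number"}},"required":["plan"]}

```bash
ls; mkdir -p pics; python3 - <<'E'
from rig import robot,camera,camera_model
import cv2
o=robot.get_obs();print(o)
for n in["scene","top"]:
    cv2.imwrite(f"pics/{n}0.png",camera(n)[:,:,::-1]);m=camera_model(n);print(n,m)
print(camera_model("wrist"))
E
```

```text
pics
{'time': 0.0, 'q': array([-1.40453804e+00,  5.28455759e-01,  1.43390481e+00, -1.98077326e-05,
        1.18142624e+00, -1.78481462e-01]), 'joint_velocities': array([ 0.00181033, -0.00021177,  0.00078167, -0.00134318,  0.00061931,
        0.00110579]), 'joint_torque': array([-7.00044166e-04, -4.40039349e+01, -1.76592708e+01,  6.32393430e-02,
        5.82275062e-02, -1.73384715e-04]), 'position': array([ 0.21119735, -0.58786265,  0.40377682]), 'tool_rot': array([ 9.85179819e-01,  1.71521193e-01, -2.45340257e-06, -1.09711261e-03]), 'ft_force': array([-0.49750428,  0.23545178, -0.03507749]), 'moment': array([-0.0113879 , -0.00881908, -0.00906731]), 'grip_width': 0.08755450705975798}
scene {'K': array([[368.06467545,   0.        , 250.2100763 ],
       [  0.        , 368.06467545, 191.80331803],
       [  0.        ,   0.        ,   1.        ]]), 'world_to_cam': array([[ 0.76257573,  0.64656398, -0.02081541, -0.4010973 ],
       [-0.35268277,  0.44250786,  0.82450085,  0.1662347 ],
       [ 0.54230353, -0.6214031 ,  0.56547773, -1.30778356],
       [ 0.        ,  0.        ,  0.     
[... 270 characters left out ...]
[ 0.98915494, -0.02465867,  0.14479107, -0.54715344],
       [-0.1452977 , -0.0201607 ,  0.98918255, -1.05172668],
       [ 0.        ,  0.        ,  0.        ,  1.        ]])}
{'K': array([[297.31863964,   0.        , 248.01281661],
       [  0.        , 297.31863964, 190.80618043],
       [  0.        ,   0.        ,   1.        ]]), 'tool_from_camera': array([[-4.47939525e-04,  9.65757086e-01,  2.59447586e-01,
         7.01795424e-02],
       [ 9.99999882e-01,  4.81517987e-04, -6.58704761e-05,
        -1.23553393e-03],
       [-1.88543558e-04,  2.59447526e-01, -9.65757188e-01,
         1.92145462e-02],
       [ 0.00000000e+00,  0.00000000e+00,  0.00000000e+00,
         1.00000000e+00]])}
```

View pics/scene0.png

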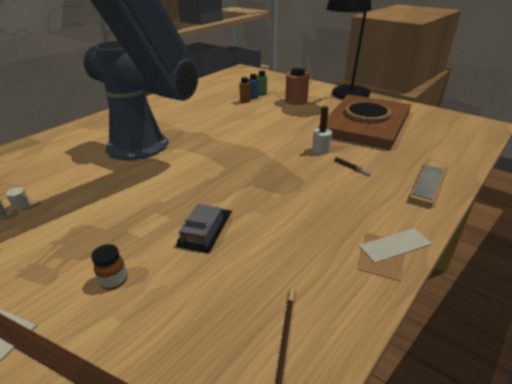

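View pics/top0.png

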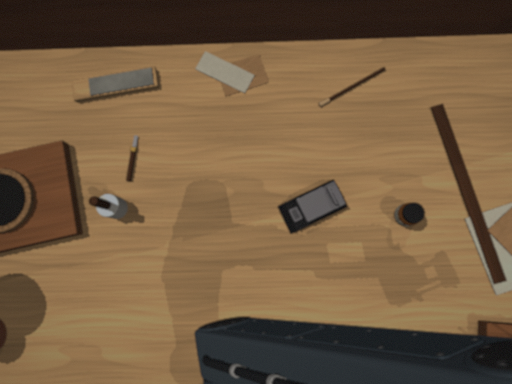

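Top view: the case is at about (313,206), with its tab at the left end near (295,214), so the cover slides towards +y and slightly -x. The jar is at (411,214), the mallet at (110,205) and the knife at (133,160). I'll zoom in next.

```bash
python3 - <<'E'
import cv2
a=cv2.imread("pics/top0.png")[165:250,260:370];cv2.imwrite("pics/topz.png",cv2.resize(a,None,fx=7,fy=7,interpolation=cv2.INTER_CUBIC))
a=cv2.imread("pics/scene0.png")[190:260,160:250];cv2.imwrite("pics/scenez.png",cv2.resize(a,None,fx=8,fy=8,interpolation=cv2.INTER_CUBIC))
E
```

```text
(no output)
```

View pics/topz.png

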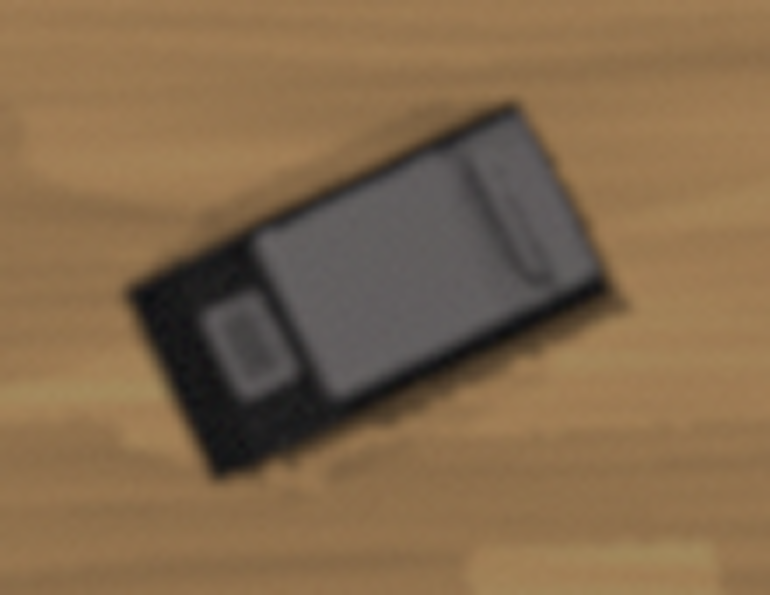

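View pics/scenez.png

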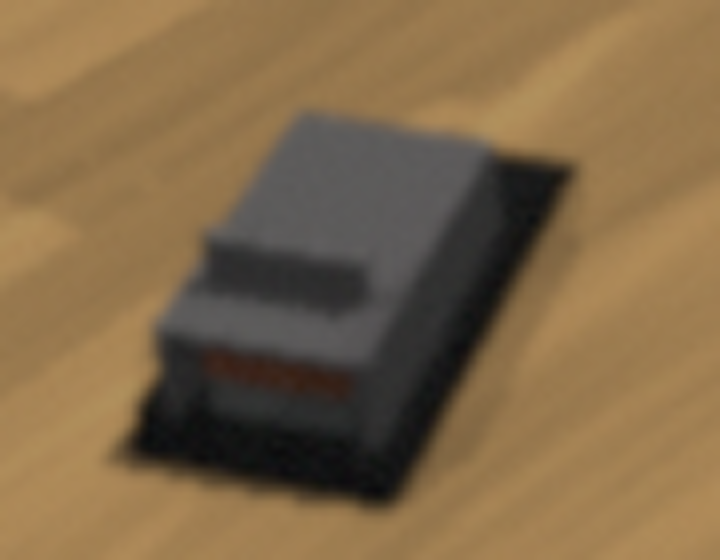

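Zoomed top view: the roof corners are at (255,235), (335,398), (605,280) and (515,105), the tab centre is at about (249,347), and the ramp foot corners are at (132,290) and (215,478). I'll cast rays from these.

```bash
cat > h.py <<'E'
import numpy as np,cv2
from rig import robot,camera,camera_model
def ray(n,p,z):
    m=camera_model(n);W=m["world_to_cam"];d=np.linalg.inv(m["K"])@[p[0],p[1],1];d=np.array([d[0],-d[1],-d[2]])
    R=W[:3,:3];c=-R.T@W[:3,3];d=R.T@d
    return c+d*(z-c[2])/d[2]
def proj(n,P):
    m=camera_model(n);W=m["world_to_cam"];q=W[:3,:3]@P+W[:3,3];q=m["K"]@[q[0],-q[1],-q[2]];return q[:2]/q[2]
E
cat > m.py <<'E'
from h import *
tz=lambda p:((p[0]+.5)/7-.5+260,(p[1]+.5)/7-.5+165)
sz=lambda p:((p[0]+.5)/8-.5+160,(p[1]+.5)/8-.5+190)
def show(n,f,pts,z):
    P=np.array([ray(n,f(p),z)[:2] for p in pts]);print(P.round(4).tolist(),'mean',P.mean(0).round(4),'edges',np.linalg.norm(P-np.roll(P,-1,0),axis=1).round(4));
    for i in range(len(P)):
        d=P[i]-P[i-1];print(np.degrees(np.arctan2(d[1],d[0])).round(1),end=' ')
    print();return P
show('top',tz,[(255,235),(335,398),(605,280),(515,105)],.046)
show('top',tz,[(200,315),(245,403),(297,378),(255,292)],.021)
show('top',tz,[(132,290),(215,478)],0)
show('scene',sz,[(305,112),(492,145),(372,358),(158,330)],.046)
show('scene',sz,[(210,235),(368,262)],.064)
show('scene',sz,[(575,160)],.0)
E
python3 m.py
```

```text
[[0.5345, -0.1191], [0.4731, -0.1465], [0.5145, -0.2478], [0.5811, -0.2177]] mean [ 0.5258 -0.1828] edges [0.0672 0.1094 0.0731 0.109 ]
115.3 -155.9 -67.8 24.4 
[[0.5078, -0.0987], [0.474, -0.1147], [0.483, -0.1346], [0.516, -0.1198]] mean [ 0.4952 -0.117 ] edges [0.0374 0.0219 0.0362 0.0227]
111.4 -154.7 -65.7 24.1 
[[0.5204, -0.0735], [0.4471, -0.1034]] mean [ 0.4838 -0.0885] edges [0.0791 0.0791]
22.2 -157.8 
[[0.4781, -0.1475], [0.5365, -0.1229], [0.5799, -0.2166], [0.5231, -0.2468]] mean [ 0.5294 -0.1835] edges [0.0634 0.1032 0.0643 0.109 ]
114.4 22.8 -65.2 -152.0 
[[0.5205, -0.2219], [0.5652, -0.2017]] mean [ 0.5429 -0.2118] edges [0.049 0.049]
-155.7 24.3 
[[0.5189, -0.0693]] mean [ 0.5189 -0.0693] edges [0.]
0.0
```

Emit:
drive_tool:
  plan:
    - [[0.57,0.94,0,0,0,0.98],[0.57,0.94,0,0,0,0.98],[0.57,0.94,0,0,0,0.98],[0.57,0.94,0,0,0,0.98],[0.57,0.94,0,0,0,0.98],[0.57,0.94,0,0,0,0.98],[0.57,0.94,0,0,0,0.98],[0.57,0.94,0,0,0,0.98]]
  grip: 1
  force: 20

```text
time: 1.1
position: [0.3256, -0.3992, 0.4044]
tool_rot: [0.834, 0.552, 0.0, -0.0]
ft_force: [-0.3, -0.2, 0.2]
grip_width: 0.015
```

Emit:
drive_tool:
  plan:
    - [[0.57,0.94,0,0,0,0.98],[0.57,0.94,0,0,0,0.98],[0.57,0.94,0,0,0,0.98],[0.57,0.94,0,0,0,0.98],[0.57,0.94,-0.3,0,0,0.98],[0.57,0.94,-0.3,0,0,0.98],[0.57,0.94,-0.3,0,0,0.98],[0.57,0.94,-0.3,0,0,0.98]]

```text
time: 2.1
position: [0.4396, -0.2113, 0.3743]
tool_rot: [0.544, 0.839, 0.0, -0.0]
ft_force: [-0.7, -0.1, -0.0]
grip_width: 0.0006
```

Emit:
drive_tool:
  plan:
    - [[0.57,0.94,-0.5,0,0,0],[0.57,0.94,-0.5,0,0,0],[0.57,0.94,-0.5,0,0,0],[0.57,0.94,-0.5,0,0,0],[0,0,0,0,0,0],[0,0,0,0,0,0]]

```text
time: 2.85
position: [0.4961, -0.1185, 0.3248]
tool_rot: [0.546, 0.838, -0.0, -0.0]
ft_force: [-0.7, 1.0, -0.7]
grip_width: 0.0008
```

```bash
python3 - <<'E'
from h import *
for n in["wrist","top"]:
    a=camera(n)[:,:,::-1];cv2.imwrite(f"pics/{n}1.png",a)
    if n=="wrist": cv2.imwrite("pics/w1z.png",cv2.resize(a,(768,576),interpolation=cv2.INTER_CUBIC))
    else: cv2.imwrite("pics/t1z.png",cv2.resize(a[140:260,240:400],None,fx=4.8,fy=4.8))
o=robot.get_obs();print(o['position'],o['tool_rot'])
E
```

```text
[ 0.49607956 -0.11896733  0.32512586] [ 5.46208534e-01  8.37649155e-01 -8.99768889e-05  3.51608600e-04]
```

View pics/w1z.png

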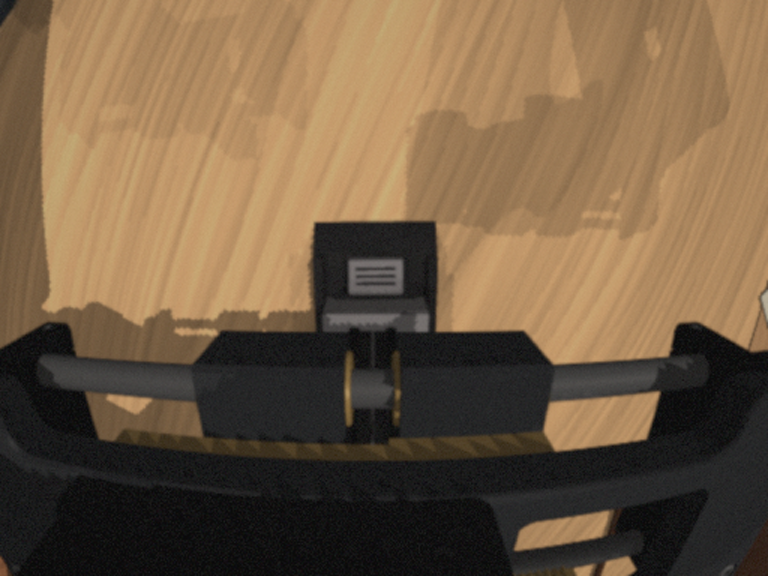

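Wrist view (1.5x): the tab corners are (348,259), (403,258), (405,294) and (350,295), the ramp foot edge runs from (314,223) to (437,222), and the roof front edge runs from (323,313) to (430,313). I'll cast these rays through the fisheye model.

```bash
cat >> h.py <<'E'
from scipy.spatial.transform import Rotation as Rn
def wray(p,z,pos,quat):
    m=camera_model("wrist");K=m["K"];T=m["tool_from_camera"]
    u=np.array([p[0]-K[0,2],p[1]-K[1,2]]);r=np.hypot(*u);th=r/K[0,0]
    d=np.array([np.sin(th)*u[0]/r,-np.sin(th)*u[1]/r,-np.cos(th)])
    R=Rn.from_quat(quat).as_matrix();c=R@T[:3,3]+pos;d=R@T[:3,:3]@d
    return c+d*(z-c[2])/d[2]
E
python3 - <<'E'
from h import *
pos=[ 0.49607956,-0.11896733,0.32512586];q=[ 5.46208534e-01,8.37649155e-01,-8.99768889e-05,3.51608600e-04]
f=lambda p:((p[0]+.5)/1.5-.5,(p[1]+.5)/1.5-.5)
for nm,z,pts in[("tab",.0205,[(348,259),(403,258),(405,294),(350,295)]),("foot",0,[(314,223),(437,222)]),("rooffront",.046,[(323,313),(430,313)])]:
    P=np.array([wray(f(p),z,pos,q)[:2] for p in pts]);print(nm,P.round(4).tolist(),P.mean(0).round(4),[np.degrees(np.arctan2(*(P[i]-P[i-1])[::-1])).round(1) for i in range(len(P))],np.linalg.norm(P-np.roll(P,1,0),axis=1).round(4))
x=Rn.from_quat(q).as_matrix()[:,0];print("toolx yaw",np.degrees(np.arctan2(x[1],x[0])))
E
```

```text
tab [[0.4756, -0.113], [0.5082, -0.0979], [0.5197, -0.1196], [0.4864, -0.135]] [ 0.4975 -0.1164] [np.float64(116.1), np.float64(24.8), np.float64(-62.1), np.float64(-155.2)] [0.0245 0.0359 0.0245 0.0367]
foot [[0.4446, -0.1033], [0.5223, -0.0683]] [ 0.4835 -0.0858] [np.float64(-155.7), np.float64(24.3)] [0.0852 0.0852]
rooffront [[0.4738, -0.1451], [0.5343, -0.1185]] [ 0.5041 -0.1318] [np.float64(-156.3), np.float64(23.7)] [0.0661 0.0661]
toolx yaw 113.78541180342508
```

Emit:
drive_tool:
  plan:
    - [[0.06,0.08,-0.6,0,0,0.05],[0,0,-0.8,0,0,0],[0,0,-0.8,0,0,0],[0,0,-0.8,0,0,0],[0,0,-0.8,0,0,0],[0,0,-0.6,0,0,0],[0,0,-0.2,0,0,0],[0,0,0,0,0,0]]

```text
time: 3.95
position: [0.4977, -0.1163, 0.2095]
tool_rot: [0.544, 0.839, -0.0, -0.0]
ft_force: [0.5, -1.2, 0.3]
grip_width: 0.0003
```

Emit:
drive_tool:
  plan:
    - [[0,0,-0.1,0,0,0],[0,0,-0.1,0,0,0],[0,0,-0.1,0,0,0],[0,0,-0.1,0,0,0],[0,0,-0.05,0,0,0],[0,0,0,0,0,0]]

```text
time: 4.7
position: [0.4979, -0.1162, 0.199]
tool_rot: [0.544, 0.839, 0.0, 0.0]
ft_force: [-0.2, -0.1, 4.7]
grip_width: 0.0001
```

Emit:
drive_tool:
  plan:
    - [[0,0,-0.05,0,0,0],[0,0,-0.05,0,0,0],[0,0,-0.05,0,0,0],[0,0,-0.05,0,0,0],[0,0,0,0,0,0]]

```text
time: 5.32
position: [0.4979, -0.1162, 0.1945]
tool_rot: [0.544, 0.839, 0.0, 0.001]
ft_force: [-1.4, 0.9, 10.7]
grip_width: 0.0006
```

Emit:
drive_tool:
  plan:
    - [[0,0,-0.04,0,0,0],[0,0,-0.04,0,0,0],[0,0,0,0,0,0]]

```text
time: 5.7
position: [0.4978, -0.1161, 0.1943]
tool_rot: [0.544, 0.839, 0.0, 0.001]
ft_force: [-3.9, 1.3, 24.2]
grip_width: -0.0
```

The tab has bottomed out: z is steady at 0.1943 and the force rose to 24 N. Next I'll lift, check the tab, and move over behind the rib.

Emit:
drive_tool:
  plan:
    - [[0,0,0.5,0,0,0],[0,0,1,0,0,0],[0,0,1,0,0,0],[0,0,0.6,0,0,0],[0,0,0,0,0,0]]
  grip: 0.8

```text
time: 6.32
position: [0.4981, -0.1163, 0.2698]
tool_rot: [0.544, 0.839, 0.0, 0.001]
ft_force: [-0.1, 0.4, 0.1]
grip_width: 0.0171
```

```bash
python3 - <<'E'
from h import *
o=robot.get_obs();print(o['position'],o['tool_rot'])
a=camera("wrist")[:,:,::-1];cv2.imwrite("pics/w2z.png",cv2.resize(a[120:320,150:350],None,fx=3,fy=3,interpolation=cv2.INTER_CUBIC))
E
```

```text
[ 0.49806309 -0.11629086  0.26978881] [5.43620595e-01 8.39330304e-01 1.40203461e-04 1.12719478e-03]
```

View pics/w2z.png

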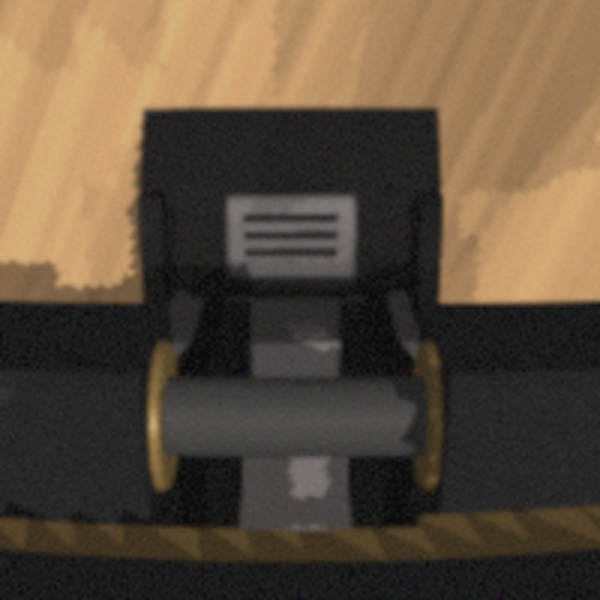

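The tab (at (290,235) in the crop) looks flush with the deck, and the cover hasn't moved. Now I'll go to the rear of the rib and down to 57 mm tip height.

Emit:
drive_tool:
  plan:
    - [[0.33,-0.74,0,0,0,0],[0.33,-0.74,0,0,0,0],[0.33,-0.74,0,0,0,0],[0.33,-0.74,0,0,0,0],[0.33,-0.74,0,0,0,0],[0.33,-0.74,0,0,0,0],[0,0,0,0,0,0]]

```text
time: 7.25
position: [0.548, -0.2291, 0.2691]
tool_rot: [0.544, 0.839, -0.0, 0.001]
ft_force: [-1.3, 0.8, 0.4]
grip_width: 0.0176
```

```bash
python3 - <<'E'
from h import *
o=robot.get_obs();print(o['position'],o['tool_rot'])
a=camera("wrist")[:,:,::-1];cv2.imwrite("pics/w3z.png",cv2.resize(a,(768,576),interpolation=cv2.INTER_CUBIC))
a=camera("scene")[:,:,::-1];cv2.imwrite("pics/s3z.png",cv2.resize(a[150:270,140:300],None,fx=4.8,fy=4.8,interpolation=cv2.INTER_CUBIC))
E
```

```text
[ 0.54804097 -0.22909819  0.26909026] [ 5.44383117e-01  8.38836087e-01 -2.36350370e-05  1.01997309e-03]
```

View pics/w3z.png

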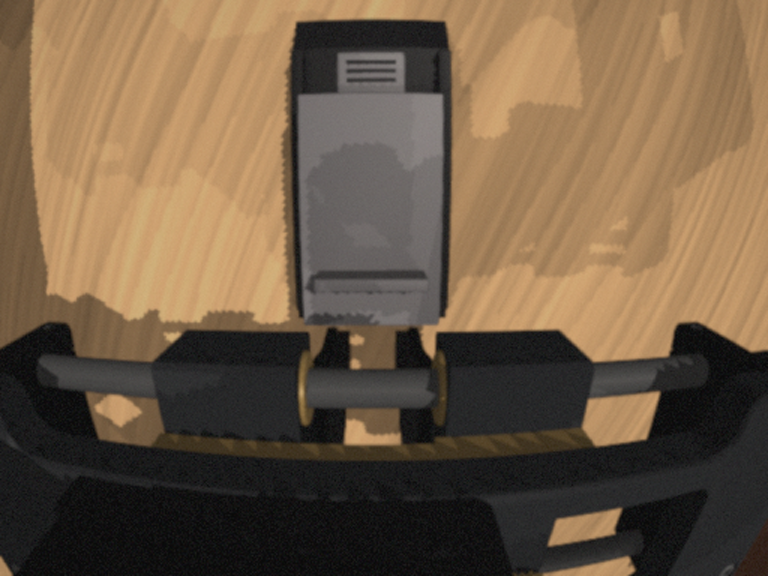

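View pics/s3z.png

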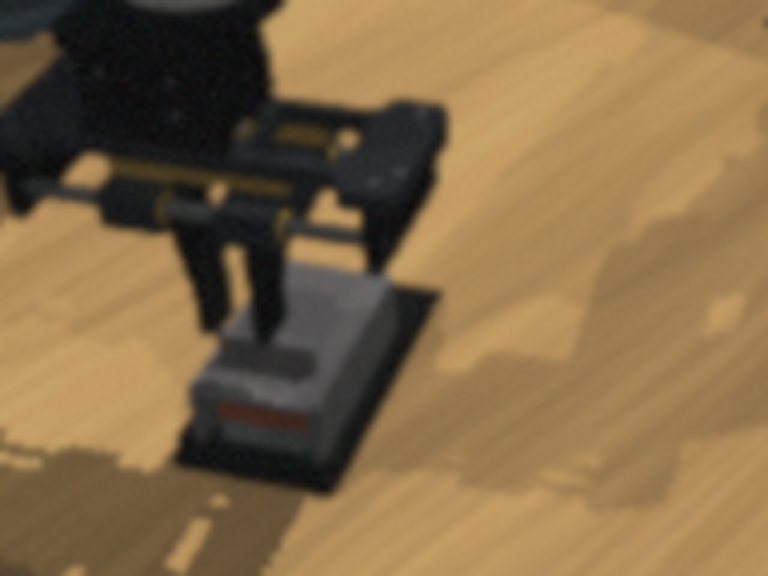

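Emit:
drive_tool:
  plan:
    - [[0,0,-0.6,0,0,0],[0,0,-0.4,0,0,0],[0,0,-0.2,0,0,0],[0,0,0,0,0,0],[-0.08,0.18,0,0,0,0],[-0.08,0.18,0,0,0,0],[-0.08,0.18,0,0,0,0],[0,0,0,0,0,0]]

```text
time: 8.35
position: [0.541, -0.2132, 0.2392]
tool_rot: [0.543, 0.839, 0.0, -0.0]
ft_force: [0.0, 0.2, -0.3]
grip_width: 0.0173
```

```bash
python3 - <<'E'
from h import *
a=camera("wrist")[:,:,::-1];cv2.imwrite("pics/w4z.png",cv2.resize(a[0:300,128:368],None,fx=2,fy=2,interpolation=cv2.INTER_CUBIC))
a=camera("scene")[:,:,::-1];cv2.imwrite("pics/s4z.png",cv2.resize(a[150:270,140:300],None,fx=4.8,fy=4.8,interpolation=cv2.INTER_CUBIC))
E
```

```text
(no output)
```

View pics/w4z.png

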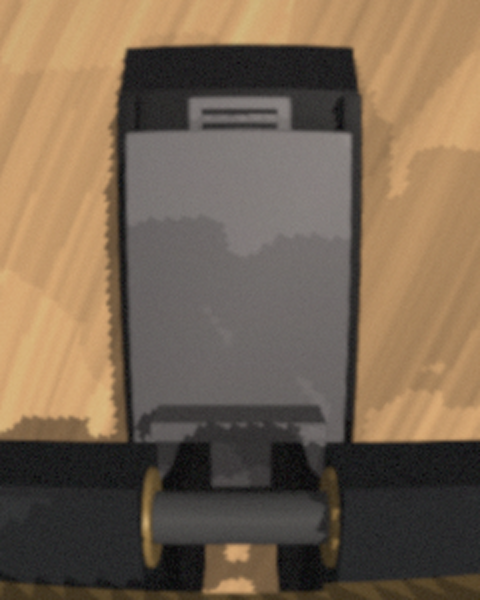

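View pics/s4z.png

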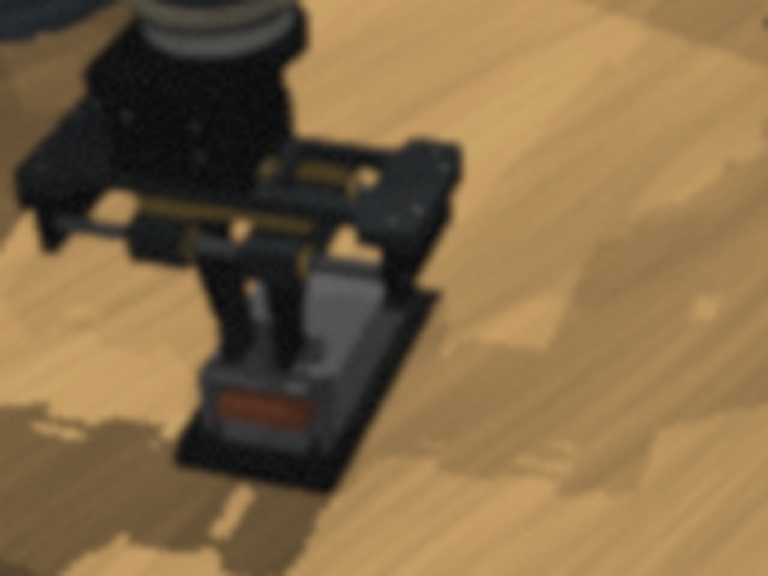

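The cover is sliding: its front edge is over the tab and the fingers are square behind the rib. I'll keep pushing along the case's x axis at 10 mm per row.

Emit:
drive_tool:
  plan:
    - [[-0.16,0.365,0,0,0,0],[-0.165,0.365,0,0,0,0],[-0.165,0.365,0,0,0,0],[-0.165,0.365,0,0,0,0],[-0.165,0.365,0,0,0,0],[-0.165,0.365,0,0,0,0],[-0.165,0.365,0,0,0,0],[0,0,0,0,0,0]]

```text
time: 9.45
position: [0.5118, -0.1487, 0.2388]
tool_rot: [0.543, 0.84, -0.0, -0.001]
ft_force: [-0.2, -0.8, 0.3]
grip_width: 0.0175
```

```bash
python3 - <<'E'
from h import *
a=camera("wrist")[:,:,::-1];cv2.imwrite("pics/w5z.png",cv2.resize(a[0:300,128:368],None,fx=2,fy=2,interpolation=cv2.INTER_CUBIC))
a=camera("scene")[:,:,::-1];cv2.imwrite("pics/s5z.png",cv2.resize(a[150:270,140:300],None,fx=4.8,fy=4.8,interpolation=cv2.INTER_CUBIC))
E
```

```text
(no output)
```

View pics/w5z.png

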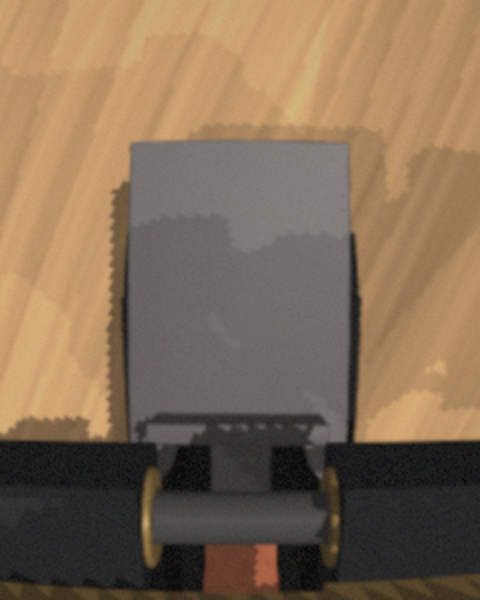

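View pics/s5z.png

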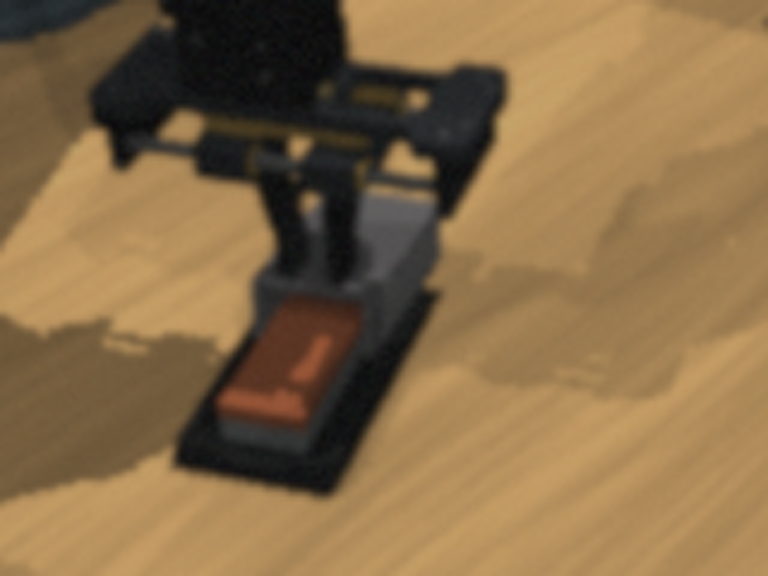

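Emit:
drive_tool:
  plan:
    - [[-0.165,0.365,0,0,0,0],[-0.165,0.365,0,0,0,0],[-0.165,0.365,-0.06,0,0,0],[-0.165,0.365,-0.06,0,0,0],[-0.165,0.365,-0.06,0,0,0],[-0.13,0.29,-0.06,0,0,0],[0,0,0,0,0,0]]

```text
time: 10.42
position: [0.4881, -0.0962, 0.2328]
tool_rot: [0.543, 0.839, -0.0, -0.001]
ft_force: [1.0, 0.7, -0.3]
grip_width: 0.0175
```

```bash
python3 - <<'E'
from h import *
a=camera("wrist")[:,:,::-1];cv2.imwrite("pics/w6z.png",cv2.resize(a[0:300,128:368],None,fx=2,fy=2,interpolation=cv2.INTER_CUBIC))
a=camera("scene")[:,:,::-1];cv2.imwrite("pics/s6z.png",cv2.resize(a[150:270,140:300],None,fx=4.8,fy=4.8,interpolation=cv2.INTER_CUBIC))
E
```

```text
(no output)
```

View pics/w6z.png

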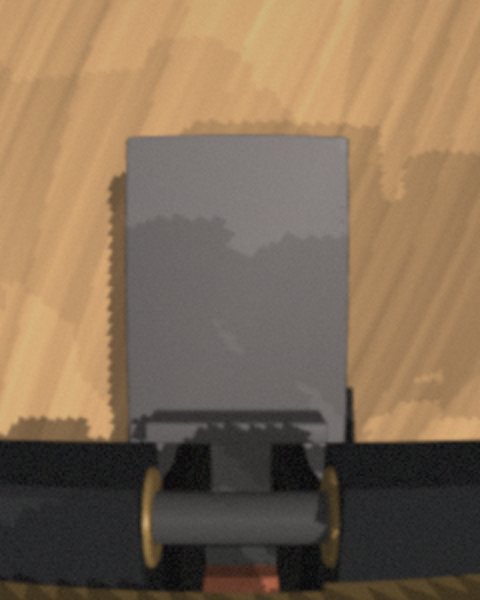

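View pics/s6z.png

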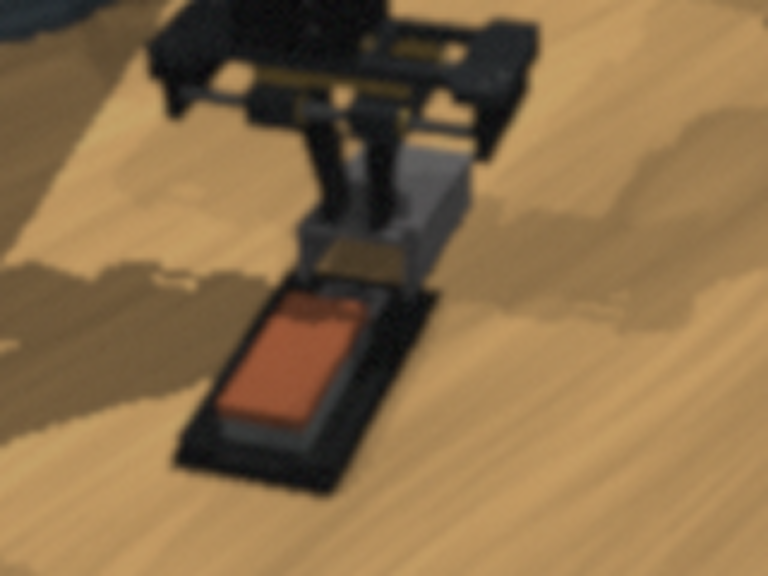

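The cover is still square. Its rear legs are at the deck edge and its front is down on the bench. Now the last 36 mm or so, lowering the tips as it drops.

Emit:
drive_tool:
  plan:
    - [[-0.115,0.255,-0.06,0,0,0],[-0.115,0.255,-0.06,0,0,0],[-0.115,0.255,-0.06,0,0,0],[-0.115,0.255,-0.06,0,0,0],[-0.115,0.255,-0.06,0,0,0],[-0.06,0.13,0,0,0,0],[0,0,0,0,0,0]]

```text
time: 11.4
position: [0.4724, -0.0614, 0.2254]
tool_rot: [0.544, 0.839, -0.0, -0.001]
ft_force: [0.3, -0.2, 0.2]
grip_width: 0.0178
```

```bash
python3 - <<'E'
from h import *
a=camera("scene")[:,:,::-1];cv2.imwrite("pics/s7z.png",cv2.resize(a[150:270,140:300],None,fx=4.8,fy=4.8,interpolation=cv2.INTER_CUBIC))
E
```

```text
(no output)
```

View pics/s7z.png

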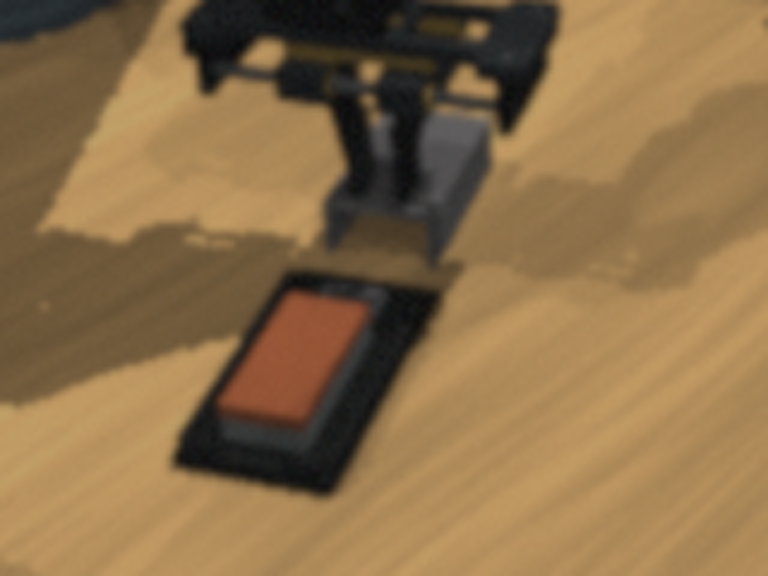

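The cover is clear of the ramp foot, with visible bench between them. I'll back off from the rib, lift, and check.

Emit:
drive_tool:
  plan:
    - [[0.08,-0.18,0.05,0,0,0],[0.08,-0.18,0.2,0,0,0],[0,0,1,0,0,0],[0.1,-0.2,1,0,0,0],[0.2,-0.4,1,0,0,0],[0.2,-0.4,1,0,0,0],[0,0,0,0,0,0],[0,0,0,0,0,0]]

```text
time: 12.45
position: [0.4887, -0.0957, 0.3313]
tool_rot: [0.544, 0.839, -0.0, -0.001]
ft_force: [-0.2, -0.3, -0.9]
grip_width: 0.0172
```

```bash
python3 - <<'E'
from h import *
o=robot.get_obs();print(o['position'].tolist(),o['tool_rot'].tolist())
a=camera("wrist")[:,:,::-1];cv2.imwrite("pics/w8z.png",cv2.resize(a,(768,576),interpolation=cv2.INTER_CUBIC))
a=camera("scene")[:,:,::-1];cv2.imwrite("pics/s8.png",a);cv2.imwrite("pics/s8z.png",cv2.resize(a[150:270,140:300],None,fx=4.8,fy=4.8,interpolation=cv2.INTER_CUBIC))
E
```

```text
[0.4887030979536182, -0.09568537151849783, 0.33127321547583327] [0.543844542391594, 0.8391856650730107, -8.087209377048155e-05, -0.000725745513908056]
```

View pics/w8z.png

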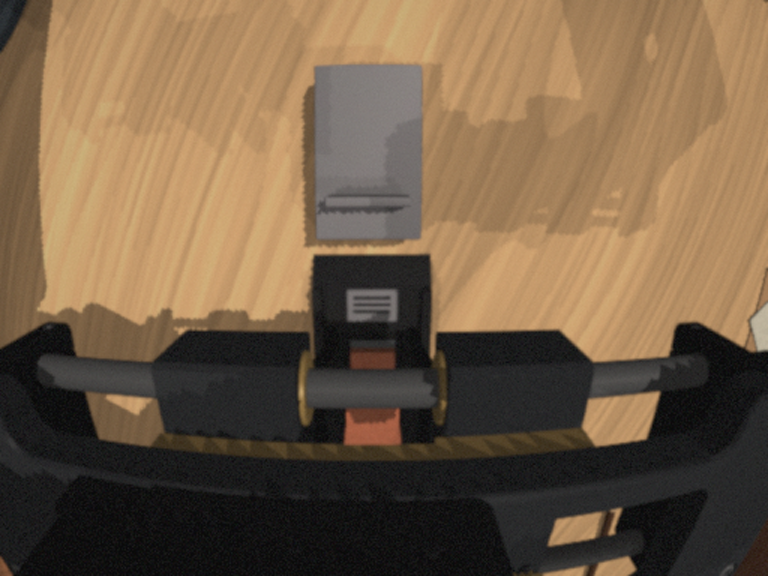

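View pics/s8z.png

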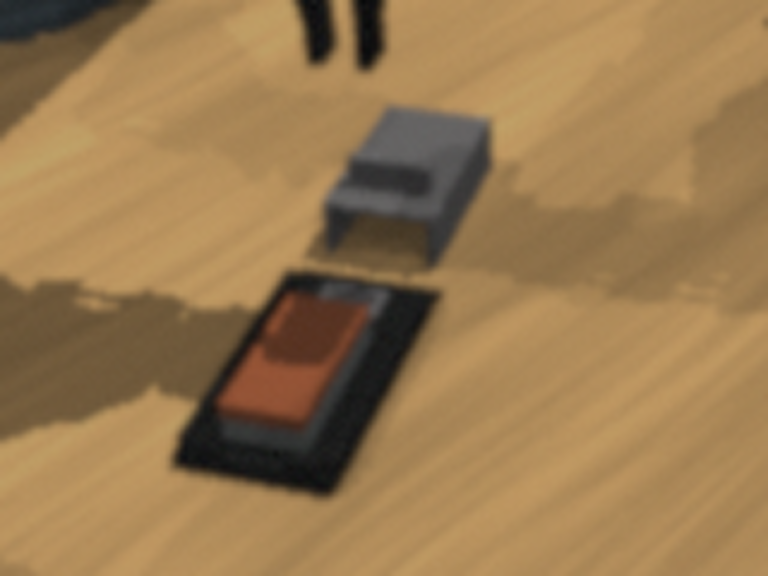

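Wrist view: the roof corners are (315,66), (421,66), (421,239) and (317,239), and the ramp foot is at row 255. I'll measure how far out the cover is, then check the bystanders.

```bash
python3 - <<'E'
from h import *
o=robot.get_obs();pos,q=o['position'],o['tool_rot']
f=lambda p:((p[0]+.5)/1.5-.5,(p[1]+.5)/1.5-.5)
u=np.array([np.cos(np.radians(114.2)),np.sin(np.radians(114.2))]);O=np.array([.5267,-.182])
P=np.array([wray(f(p),.036,pos,q)[:2] for p in[(315,66),(421,66),(421,239),(317,239)]])
print("roof local x",((P-O)@u).round(4),"lat",((P-O)@[-u[1],u[0]]).round(4),np.linalg.norm(P-np.roll(P,1,0),axis=1).round(4))
F=np.array([wray(f(p),0,pos,q)[:2] for p in[(314,256),(431,256)]]);print("foot",((F-O)@u).round(4))
s=lambda p:((p[0]+.5)/4.8-.5+140,(p[1]+.5)/4.8-.5+150)
P=np.array([ray('scene',s(p),.036)[:2] for p in[(390,107),(490,121),(438,218),(326,204)]]);print("scene",((P-O)@u).round(4),((P.mean(0)-O)@u).round(4))
a=cv2.imread("pics/scene0.png").astype(int);b=cv2.imread("pics/s8.png").astype(int)
for n,(r0,r1,c0,c1) in dict(jar=(240,292,85,135),mallet=(104,158,305,338),knife=(152,178,330,374)).items(): print(n,np.abs(a-b)[r0:r1,c0:c1].mean().round(2))
E
```

```text
roof local x [0.2332 0.2329 0.124  0.1241] lat [ 0.0353 -0.0297 -0.0302  0.035 ] [0.1091 0.0649 0.1089 0.0652]
foot [0.1063 0.1061]
scene [0.2263 0.2258 0.1216 0.1189] 0.1731
jar 11.32
mallet 6.53
knife 8.73
```

View pics/s8.png

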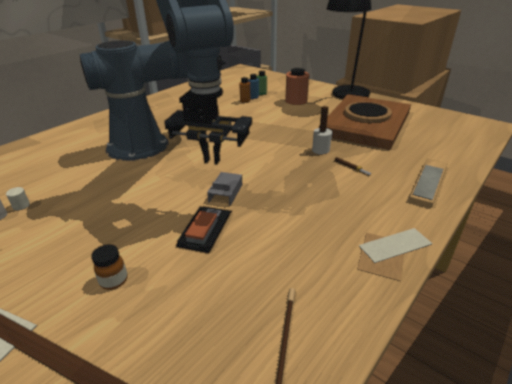

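The jar (110,268), mallet (322,140) and knife (352,166) are where they started, and the cover lies flat and clear of the case. I'm handing in.

```bash
python3 -c "
from rig import robot
print(robot.hand_in())"
```

```text
the job is handed in; nothing more can be done
None
```

The stone is uncovered and the job is handed in, at about 12.5 s; the hand-in gave no verdict.

- **Tab:** I pressed it straight down with closed fingertips. Travel stopped at a fingertip height of 12 mm while the force rose to 24 N. It looked flush in the pictures afterwards and also after the push.
- **Cover:** I pushed it by the rear face of the rib at no more than about 80 mm/s, lowering the fingertips as it left the deck, then backed off and lifted clear. It lies with bench visible between it and the ramp foot.
- **Distance out:** The wrist view puts the cover about 178 mm out and the scene view about 173 mm. They differ by 5 mm, but both are well over 156 mm.
- **Flatness:** The roof measured 109 by 65 mm in the wrist view against 110 by 66 mm, which fits lying flat. I did not measure tilt directly.
- **Bystanders:** The jar, mallet and knife sit at the same image positions as at the start. The pixel difference between the before and after pictures was not zero there. I put that down to shadow and image noise, since the arm stayed well away from them while it worked.

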